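# Test the board in the probe bay

### The arm

A 6-joint arm with a two-finger parallel gripper is mounted at the origin on the work surface. World frame = base frame: x ahead of the robot, y to its left, z up, the work surface at z = 0. Lengths are in m, angles in degrees, forces in N, time in s.
With the tool pointing down it reaches from about 0.4 to 0.825 m from the base axis. Payload 7 kg.
Tool frame: the origin (TCP) lies at the centre of the arm's flange, where the gripper is bolted on; the fingertips stand 178 mm ahead of it and the grasp point (between the pads) lies 159 mm ahead of it; z points along the fingers, y is the line along which they close (so a half turn about z gives the same grasp; the last joint's range is limited). The gripper opens to 88 mm and grips with 3 to 60 N. Pads are 19 mm wide; open, the fingers measure 130 mm over their backs; the gripper's body (78 mm by 193 mm) begins 47 mm behind the grasp point.
Start: joints at [-56.717, 20.546, 0.682, 0, -70.136, -16.507], TCP at [0.195, -0.646, 0.405] pointing down, gripper open.
Joint ranges: [-176.03, 176.03], [-82.01, 121.73], [-58.28, 71.71], [-173.87, 95.51], [-174.79, -0.11], [-173.66, 173.66]. Speed limits (degrees/s): [136.94, 136.94, 172.46, 180, 180, 180].

### API

Orientations are given as [roll, pitch, yaw] about the fixed x, y, z axes, in that order (R = Rz(yaw) Ry(pitch) Rx(roll)).
In Python, from plant import telemetry, snapshot, workorder, nets gives the robot as it stands.
- The arm moves only by the shell command python3 -m creep 'ROWS'. ROWS is JSON, a list that holds one entry, the list of rows, each a list of 5 numbers: the shift along the tool's x, y, z normalised to -1 to 1, where 1 is 0.2 m, then the turn about the tool's z normalised to -1 to 1, where 1 is pi/2 rad, then the opening, from 0 (shut) to 1 (fully open). In form: [[[x, y, z, spin, hand], ...]]. A call has 1 to 8 rows; each row shifts and turns the commanded pose from where the row before left it, along the tool's axes as they then stand; what a row does not reach is not made up. A row lasts 1/12 s, in which the tool goes at most 41.7 mm and 7.16 degrees, less where a joint would pass 70% of its speed; a pose out of reach is approached as far as the arm can. A call with a number of a shift or a turn outside -1 to 1 is refused whole. A call with a gripper value outside its range is refused whole. The fingers move at their own pace and stop on an object; the grip force is fixed at half the most. Time passes only in rows, so rows that do not move let the fingers close. It gives the time, the measured TCP pose, the force, the opening and the grip force at its end, in the units of the state.
- telemetry.get_obs(): the state, without advancing time (a new reading comes with each control period).
- snapshot(name): name is "scene" or "top"; returns a dict with "frame" (420x560x3 uint8, red, green, blue), "fx", "fy", "cx", "cy" (pixels), "rvec" (rotation vector, rad) and "tvec" (3), from world to camera coordinates, as OpenCV has them. Camera axes: x right, y down, z forward; pixel columns grow to the right and rows downward; lengths in m; the calibration is good to about 2 mm. A picture is of the moment at which its call begins. There is no depth.
- workorder.close_job(): hands the job in; it is judged then, once.
Trained networks look in a picture, given as the dict that the camera call returned (one of the last four; its "shot" number tells which), for a name from the list of things; names that differ only in an ending like _2 or _b are one class to them, and where a whole thing is asked for, a point or a joint stands for the part that bears it (a point fixed in the world has none). Each returns a list of dicts, best first, with "confidence" (0 to 1); they miss things now and then, are a little off and sometimes report something else, mostly with a low value. They report only what shows in the picture. A call takes as long as a camera call.
- nets.find_in(picture, query): "uv" ([column, row] in pixels, amid what is visible of it).
- nets.masks_of(picture, query): "region" (420x560 bool, what is visible of it) and "uv" ([column, row] in pixels, amid what is visible of it).
- nets.landmark_of(picture, query): "uv" ([column, row] in pixels: a listed point, or the origin of a listed thing).
The state is a dict: "clock": time; "joint_pos": joint angles; "qvel": joint speeds; "tau": joint torques, N m; "tool_pos": TCP position; "orientation": TCP orientation; "force": force on the tool from outside, world axes, zero at the start; "moment": the same for the moment, N m; "opening": finger opening in m; "gripper_force": force on a finger pad.
Only numpy, scipy, OpenCV 4.12 (cv2) and the standard library are available. Lean on these libraries where they do the work, as an engineer would, in place of code of your own. Each camera call takes 0.05 s, during which the arm holds its last target. There are 200 camera calls.

### The job

Test the circuit board that lies in the bay under the probe head: turn the console's selector from off (white dot) to the dot of the same colour as that board's carrier, then push the spring pedal fully down to its stop and hold it there for about half a second to run the test, let it come up again, and turn the selector back to off. Press the pedal only while the selector is on the right colour, and leave the boards and everything else on the bench where they are.

Things in the scene. Friction and masses are not known exactly. Their poses are not given: they have to be found in the camera images.
- selector (a joint): rotary selector of the console, rad: 0 = off (white dot), 0.5 = red dot, 1.0 = yellow dot, 1.5 = blue dot; grows clockwise seen from above. A detent pulls it into the nearest of the four positions; stops at -0.1 and 1.6. Moderate torque, up to about 0.12 N m.
- selector_grip (a point): point on the upright axis of the selector where it is gripped, in the middle of a black bar grip 44 mm long, 14 mm wide, standing 32 mm high; the bar's top is 7 mm above this point and below it the bar goes 25 mm down to a round skirt of 46 mm diameter. x and y axes turn with the knob: x along the bar, -x towards its white pointer line; z up
- selector_pointer (a point): outer end of the white pointer line on top of the selector's bar, 21 mm from the axis
- console: grey test console, a fixed box 170 x 170 x 65 mm, origin at the centre of its underside, z up. The selector's axis stands at x = -20 mm, y = 0 on its top; the white, red, yellow and blue dots (14 mm) lie 46 mm from that axis, at 0, 0.5, 1.0 and 1.5 rad clockwise from the console's -x direction. Two steel terminals 20 mm high stand at x = 62 mm, y = -55 and -30 mm on the top
- pedal (a joint): angle of the pedal plate, rad: 0 = up (rest, tilted 0.25 rad), 0.25 = fully down on its stop; a spring lifts it, about 11 N at the press point holds it down
- pedal_press (a point): point on the top of the pedal plate where it is pressed, 130 mm from the hinge, in the middle of its width (grey plate 165 x 100 mm with ribbed black rubber); moves with the plate, about 33 mm down in full travel; z of the point is about 65 mm when up and 32 mm when down
- pedal_base: fixed dark steel base of the pedal, 190 x 125 mm, origin at the centre of its underside, with yellow side cheeks 36 mm high; the pedal's hinge lies along its y axis at x = +80 mm, height 26 mm, and the free end points to its -x
- bed: fixed grey test bed, 115 x 325 x 12 mm, origin at the centre of its underside; three bays in a row along its y axis at y = -106, 0, +106 mm, each holding one board carrier; a black probe head 68 mm high bridges the +x edge of the middle bay
- test_bay (a point): centre of the middle bay's floor, under the probe head: the carrier lying within 40 mm of this point is the one to be tested
- carrier_red: red plastic carrier 90 x 85 x 8 mm with a green circuit board on it, origin at the centre of its underside, loose; must stay where it is
- carrier_yellow: yellow plastic carrier 90 x 85 x 8 mm with a green circuit board on it, origin at the centre of its underside, loose; must stay where it is
- carrier_blue: blue plastic carrier 90 x 85 x 8 mm with a green circuit board on it, origin at the centre of its underside, loose; must stay where it is
- fume_stand: loose bystander: grey ribbed fume hose standing upright on a round foot (100 mm across), black funnel (84 mm across) on top, 250 mm high in all; origin at the centre of its underside
- solder_reel: loose bystander: solder reel, 60 mm diameter, 44 mm high, origin at the centre of its underside
- flux_can: loose bystander: can, 60 mm diameter, 75 mm high, origin at the centre of its underside
- screwdriver: loose bystander: screwdriver lying flat, 190 mm long, yellow handle towards its -x
- parts_bin: loose bystander: blue open bin 120 x 90 x 50 mm, origin at the centre of its underside
- wick_spool: loose bystander on top of the console: small white spool with copper braid, 32 mm diameter, 20 mm high, origin at the centre of its underside
- shell: loose bystander: round steel connector shell, 30 mm diameter, 24 mm high, origin at the centre of its underside

How it is judged:
By the outcome, as a careful person would: the job done as asked, in the order asked, and still so for the second after the job is handed in, with the robot touching nothing.
It also fails if it takes over 69 s, if anything falls off the work surface, if the arm or the gripper's body presses on something with over 40 N, if the wrist force passes 120 N, or if a joint passes its speed limit or range.

## Working session

There is one attempt and no reset: what is moved stays moved. The work goes in short steps, Python scripts to look and compute and a shell command to move; the robot and the scene stay as the last step left them, time stands still between calls to the robot, and variables do not carry over. Pictures are saved under pics/ and viewed, at most 10 in all, crops included, and the job is handed in when it is done.

```bash
mkdir -p pics
cat > h.py <<'E'
import numpy as np, cv2
from plant import telemetry, snapshot, workorder, nets
def ray(p,uv):
    K=np.array([[p['fx'],0,p['cx']],[0,p['fy'],p['cy']],[0,0,1]]);R=cv2.Rodrigues(np.array(p['rvec'],float))[0];t=np.array(p['tvec'],float).ravel()
    return -R.T@t, R.T@np.linalg.inv(K)@np.array([uv[0],uv[1],1.])
def at_z(p,uv,z):
    c,d=ray(p,uv); return c+d*(z-c[2])/d[2]
def proj(p,X):
    K=np.array([[p['fx'],0,p['cx']],[0,p['fy'],p['cy']],[0,0,1]])
    return cv2.projectPoints(np.array(X,float).reshape(-1,3),np.array(p['rvec'],float),np.array(p['tvec'],float),K,None)[0].reshape(-1,2)
def save(p,n): cv2.imwrite('pics/'+n,p['frame'][:,:,::-1])
E
python3 - <<'E'
from h import *
s=snapshot('scene');t=snapshot('top');save(s,'s0.png');save(t,'t0.png')
Z={'selector_grip':.09,'selector_pointer':.097,'console':0,'pedal_press':.065,'pedal_base':0,'bed':0,'test_bay':.012,'carrier_red':.012,'carrier_yellow':.012,'carrier_blue':.012,'fume_stand':0,'wick_spool':.065,'flux_can':0,'parts_bin':0,'solder_reel':0,'shell':0}
for n,z in Z.items():
  for l,p in(('s',s),('t',t)):
    for d in nets.landmark_of(p,n)[:1]: print(n,l,np.round(d['uv']),round(d['confidence'],2),np.round(at_z(p,d['uv'],z),3))
o=telemetry.get_obs();print(o)
E
```

```text
selector_grip s [388. 251.] 0.72 [0.495 0.26  0.09 ]
selector_grip t [215. 232.] 0.53 [0.502 0.259 0.09 ]
selector_pointer s [391. 245.] 0.7 [0.48  0.258 0.097]
selector_pointer t [213. 236.] 0.7 [0.486 0.264 0.097]
console s [376. 279.] 0.89 [0.523 0.26  0.   ]
pedal_press s [265. 166.] 0.88 [ 0.486 -0.237  0.065]
pedal_press t [351. 237.] 0.85 [ 0.48  -0.229  0.065]
pedal_base s [251. 185.] 0.76 [ 0.53  -0.256  0.   ]
pedal_base t [350. 225.] 0.82 [ 0.531 -0.238  0.   ]
bed s [249. 281.] 0.71 [0.774 0.042 0.   ]
bed t [273. 164.] 0.59 [0.772 0.05  0.   ]
test_bay s [248. 277.] 0.72 [0.775 0.037 0.012]
test_bay t [276. 161.] 0.6 [0.781 0.038 0.012]
carrier_red s [252. 275.] 0.94 [0.764 0.04  0.012]
carrier_red t [274. 162.] 0.67 [0.778 0.046 0.012]
carrier_yellow s [277. 306.] 0.87 [0.778 0.156 0.012]
carrier_yellow t [247. 159.] 0.9 [0.79  0.152 0.012]
carrier_blue s [230. 254.] 0.97 [ 0.763 -0.056  0.012]
carrier_blue t [302. 166.] 0.85 [ 0.76  -0.061  0.012]
fume_stand s [311. 228.] 0.95 [0.519 0.009 0.   ]
fume_stand t [286. 226.] 0.76 [0.53  0.005 0.   ]
wick_spool s [194. 160.
[... 451 characters left out ...]
0.45 [0.625 0.021 0.   ]
{'clock': 1.7, 'joint_pos': array([-5.67159245e+01,  2.05472387e+01,  6.82118034e-01, -1.78991316e-03,
       -7.01348696e+01, -1.65063181e+01]), 'qvel': array([-0.06622099, -0.02165245, -0.04155919,  0.03720536, -0.03379929,
       -0.04218653]), 'tau': array([-2.02757037e-03, -5.82375276e+01,  2.93289667e+01,  7.00218245e+00,
        1.22287252e-02, -2.60049569e-05]), 'tool_pos': array([ 0.19482351, -0.64625531,  0.4046469 ]), 'orientation': array([ 1.79999531e+02,  1.61679465e-03, -1.63222851e+02]), 'force': array([ 0.79911985,  0.39154946, -0.87226775]), 'moment': array([-0.02539169,  0.06073726,  0.05185627]), 'gripper_force': 0.0, 'opening': 0.0876437183022512}
```

Run:
```python
import cv2
s=cv2.imread('pics/s0.png');t=cv2.imread('pics/t0.png')
cv2.imwrite('pics/s0b.png',cv2.resize(s[100:380,150:500],None,fx=2.1,fy=2.1,interpolation=2))
cv2.imwrite('pics/t0b.png',cv2.resize(t[120:320,170:450],None,fx=2.8,fy=2.8,interpolation=2))
cv2.imwrite('pics/con.png',cv2.resize(cv2.hconcat([t[190:270,170:260],s[210:290,340:430]]),None,fx=4.4,fy=4.4,interpolation=2))
```

```text
(no output)
```

View pics/s0b.png

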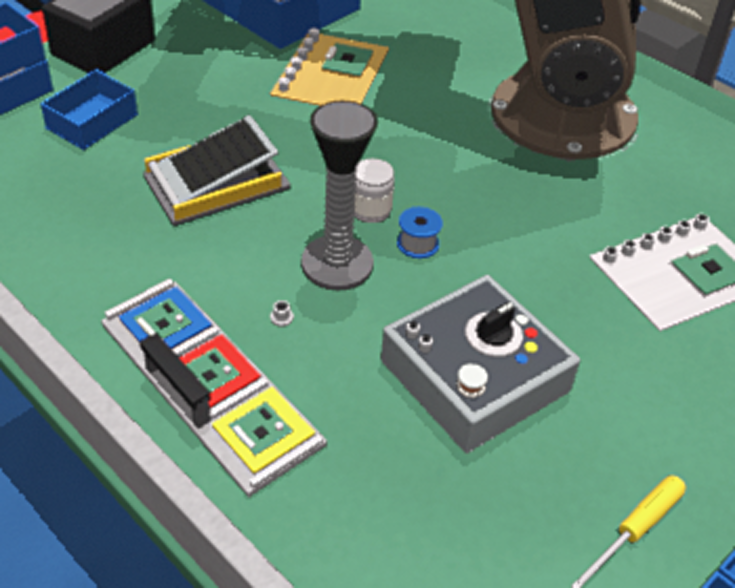

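View pics/t0b.png

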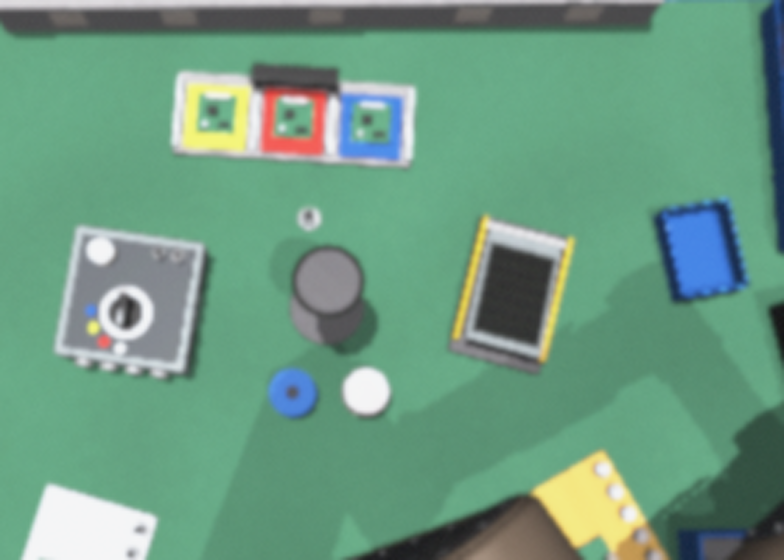

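View pics/con.png

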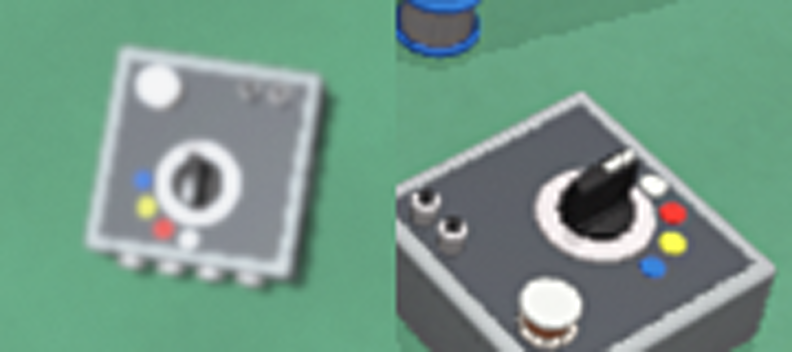

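The red carrier sits in the middle bay under the black probe head, so the target is the red dot (0.5 rad). In the scene picture the fume stand (funnel at about 313,160) stands between the pedal and the console, so I'll travel above it. Next I'll fit the console and pedal poses.

```bash
cat >> h.py <<'E'
from scipy.spatial.transform import Rotation as Ro
def need(target,yaw=None,p=None):
    o=telemetry.get_obs();pos=np.array(o['tool_pos']) if p is None else np.array(p)
    R=Ro.from_euler('xyz',o['orientation'],degrees=True).as_matrix()
    print('at',pos.round(4),'rpy',np.round(o['orientation'],1),'units xyz',(R.T@(np.array(target)-pos)/.2).round(3), 'j6',round(o['joint_pos'][5],1), 'spin',None if yaw is None else round(((o['orientation'][2]-yaw+180)%360-180)/90,3))
E
python3 - <<'E'
from h import *
from scipy.optimize import least_squares
s=snapshot('scene');t=snapshot('top')
a=np.array([0,.5,1,1.5]);
dots=np.c_[-.02-.046*np.cos(a), .046*np.sin(a), np.full(4,.065)]
# clockwise from -x : (-1,0)->(0,+1)
ut=[[212.7,244.5],[207,242],[203.4,237.3],[202.7,231.1]];us=[[398.4,252.3],[403,258.4],[403.2,265.5],[398.4,270.7]]
def W(q,X): c,n=np.cos(q[2]),np.sin(q[2]); return X@np.array([[c,-n,0],[n,c,0],[0,0,1]]).T+[q[0],q[1],0]
f=lambda q:np.r_[(proj(t,W(q,dots))-ut).ravel(),(proj(s,W(q,dots))-us).ravel()]
r=least_squares(f,[.52,.26,-.15]);print(r.x,np.degrees(r.x[2]),r.fun.round(1));print('axis',W(r.x,np.array([[-.02,0,.09]])))
# console top corners from t0b/con crop
C=np.array([[.085,.085,.065],[.085,-.085,.065],[-.085,-.085,.065],[-.085,.085,.065]])
tc=np.array([[123,49],[321,76],[291,276],[88,245]])/4.4+[170,190]
g=lambda q:(proj(t,W(q,C))-tc).ravel()
r2=least_squares(g,r.x);print(r2.x,np.degrees(r2.x[2]),r2.fun.round(1),W(r2.x,np.array([[-.02,0,.09]])))
# skirt/bar top
for n in('selector_grip','selector_pointer'):
  P=[ray(p,nets.landmark_of(p,n)[0]['uv']) for p in(s,t)]
  A=sum(np.eye(3)-np.outer(d,d)/(d@d) for c,d in P);b=sum((np.eye(3)-np.outer(d,d)/(d@d))@c for c,d in P);print(n,np.linalg.solve(A,b).round(4))
# pedal base: top-view base corners (t0b crop)
pc=np.array([[486,214],[574,237],[541,372],[451,348]])/2.8+[170,120]
print(np.array([at_z(t,u,.03) for u in pc[:2]]+[at_z(t,u,0.01) for u in pc[2:]]).round(3))
P=[ray(p,nets.landmark_of(p,'pedal_press')[0]['uv']) for p in(s,t)]
A=sum(np.eye(3)-np.outer(d,d)/(d@d) for c,d in P);b=sum((np.eye(3)-np.outer(d,d)/(d@d))@c for c,d in P);print(np.linalg.solve(A,b).round(4))
need([.53,0,.48],171)
E
```

```text
[ 0.52343784  0.25908166 -0.15382976] -8.8137962644074 [-0.1  0.  -0.2  0.1 -0.4 -0.1 -0.6 -0.1  0.1 -0.3 -0.2 -0.1 -0.4 -0.4
 -0.1 -0.1]
axis [[0.50367401 0.26214614 0.09      ]]
[ 0.52341007  0.25514538 -0.15057203] -8.627141752747189 [-0.3 -0.7  0.7 -0.5  0.1  0.3 -0.5  0.8] [[0.50363636 0.25814545 0.09      ]]Traceback (most recent call last):
  File "<stdin>", line 18, in <module>
IndexError: list index out of range
```

Run:
```python
from h import *
s=snapshot('scene');t=snapshot('top')
for n in('selector_grip','selector_pointer','pedal_press'):
  L=[nets.landmark_of(p,n) for p in(s,t)]
  if not all(L): print(n,'missing');L=None;continue
  P=[ray(p,l[0]['uv']) for p,l in zip((s,t),L)]
  A=sum(np.eye(3)-np.outer(d,d)/(d@d) for c,d in P);b=sum((np.eye(3)-np.outer(d,d)/(d@d))@c for c,d in P);print(n,np.linalg.solve(A,b).round(4))
for z in(.09,.1,.11): print(z,proj(s,[.504,.261,z]),proj(t,[.504,.261,z]))
pc=np.array([[486,214],[574,237],[541,372],[451,348]])/2.8+[170,120]
print(np.array([at_z(t,u,.03) for u in pc[:2]]+[at_z(t,u,0.01) for u in pc[2:]]).round(3))
need([.53,0,.48],171)
```

```text
selector_grip [0.5059 0.2578 0.0925]
selector_pointer [0.4957 0.2684 0.1172]
pedal_press [ 0.4881 -0.2236  0.0788]
0.09 [[386.01254203 252.70348754]] [[213.91895583 230.99017155]]
0.1 [[386.58231877 250.04279217]] [[213.45012231 230.65043896]]
0.11 [[387.15871062 247.35120612]] [[212.97495032 230.30611332]]
[[ 0.637 -0.213  0.03 ]
 [ 0.604 -0.33   0.03 ]
 [ 0.426 -0.282  0.01 ]
 [ 0.459 -0.163  0.01 ]]
at [ 0.1948 -0.6463  0.4047] rpy [-180.     0.  -163.2] units xyz [-2.537  2.61  -0.377] j6 -16.5 spin 0.286
```

```bash
python3 -m creep '[[[0,0,-0.19,0.078,1],[0,0,-0.19,0.078,1],[0,0,0,0.078,1],[0,0,0,0.056,1]]]'; python3 -c "
from h import *
need([.53,0,.48],171)"
```

```text
clock: 2.63
tool_pos: [0.1948, -0.6465, 0.4841]
orientation: [-179.7, 0.2, 170.3]
force: [-0.3, -0.2, -1.2]
opening: 0.0875
gripper_force: 0.0
at [ 0.1948 -0.6465  0.4841] rpy [-179.7    0.2  170.3] units xyz [-1.108  3.469  0.009] j6 -43.0 spin -0.008
```

```bash
python3 -m creep '[[[-0.06,0.19,0,0,1],[-0.06,0.19,0,0,1],[-0.06,0.19,0,0,1],[-0.06,0.19,0,0,1],[-0.06,0.19,0,0,1],[-0.06,0.19,0,0,1],[-0.06,0.19,0,0,1],[-0.06,0.19,0,0,1]]]';python3 -m creep '[[[-0.06,0.19,0,0,1],[-0.06,0.19,0,0,1],[-0.06,0.19,0,0,1],[-0.06,0.19,0,0,1],[-0.06,0.19,0,0,1],[-0.06,0.19,0,0,1],[-0.06,0.19,0,0,0.6],[-0.06,0.19,0,0,0.6]]]'; python3 -c "
from h import *
need([.504,.261,.40],171.3)"
```

```text
clock: 3.3
tool_pos: [0.339, -0.3601, 0.4809]
orientation: [-180.0, 0.0, 170.7]
force: [0.9, -0.8, -0.5]
opening: 0.0878
gripper_force: 0.0
clock: 3.97
tool_pos: [0.4829, -0.0754, 0.4812]
orientation: [180.0, 0.1, 170.7]
force: [1.0, -2.0, -0.4]
opening: 0.0794
gripper_force: 0.0
at [ 0.4829 -0.0754  0.4812] rpy [1.800e+02 1.000e-01 1.707e+02] units xyz [0.169 1.677 0.407] j6 -113.5 spin -0.007
```

```bash
python3 -m creep '[[[0.02,0.19,0,0,0.6],[0.02,0.19,0,0,0.6],[0.02,0.19,0,0,0.6],[0.02,0.19,0,0,0.6],[0.02,0.19,0,0,0.6],[0.02,0.19,0,0,0.6],[0.02,0.19,0,0,0.6],[0.02,0.19,0,0,0.6]]]';python3 -m creep '[[[0,0,0.15,0,0.5],[0,0,0.15,0,0.5],[0,0,0.1,0,0.5],[0,0,0,0,0.5],[0,0,0,0,0.5]]]'; python3 -c "
from h import *
t=snapshot('top');s=snapshot('scene')
cv2.imwrite('pics/a.png',cv2.resize(cv2.hconcat([t['frame'][170:290,150:280],s['frame'][150:270,330:460]])[:,:,::-1],None,fx=3,fy=3,interpolation=2))
need([.504,.261,.26],171.2)"
```

```text
clock: 4.63
tool_pos: [0.5, 0.2297, 0.4811]
orientation: [180.0, 0.0, 170.7]
force: [1.6, 0.2, 0.1]
opening: 0.0526
gripper_force: 0.0
clock: 5.05
tool_pos: [0.5005, 0.2277, 0.4005]
orientation: [-179.9, -0.0, 170.7]
force: [-0.0, 0.2, 1.0]
opening: 0.0436
gripper_force: 0.0
at [0.501  0.2279 0.4025] rpy [1.799e+02 1.000e-01 1.707e+02] units xyz [0.013 0.165 0.713] j6 -144.2 spin -0.006
```

View pics/a.png

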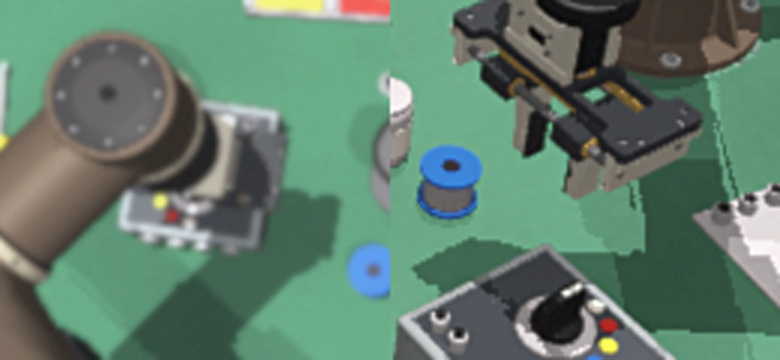

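```bash
python3 -m creep '[[[0,0,0,-0.079,0.5],[0,0,0,-0.079,0.5],[0,0,0,-0.079,0.5],[0,0,0,-0.079,0.5],[0,0,0,-0.079,0.5],[0,0,0,-0.079,0.5],[0,0,0,-0.079,0.5],[0,0,0,-0.079,0.5]]]';python3 -m creep '[[[0,0,0,-0.079,0.5],[0,0,0,-0.079,0.5],[0,0,0,-0.079,0.5],[0,0,0,-0.079,0.5],[0,0,0,-0.079,0.5],[0,0,0,-0.079,0.5],[0,0,0,-0.079,0.5],[0,0,0,-0.079,0.5]]]';python3 -m creep '[[[0,0,0,-0.079,0.5],[0,0,0,-0.079,0.5],[0,0,0,-0.079,0.5],[0,0,0,-0.079,0.5],[0,0,0,-0.079,0.5],[0,0,0,-0.079,0.5],[0,0,0,-0.079,0.5],[0,0,0,-0.079,0.5]]]';python3 -m creep '[[[0,0,0,-0.079,0.5],[0,0,0,-0.031,0.5],[0,0,0,0,0.5],[0,0,0,0,0.5]]]'; python3 -c "
from h import *
need([.504,.261,.26],-8.8);print(telemetry.get_obs()['joint_pos'])"
```

```text
clock: 5.82
tool_pos: [0.5009, 0.2277, 0.403]
orientation: [-180.0, 0.2, -132.1]
force: [-0.2, -0.2, 0.1]
opening: 0.0438
gripper_force: 0.0
clock: 6.48
tool_pos: [0.5009, 0.2277, 0.403]
orientation: [-179.8, 0.1, -75.2]
force: [0.3, 0.1, 0.1]
opening: 0.044
gripper_force: 0.0
clock: 7.15
tool_pos: [0.5009, 0.2277, 0.403]
orientation: [-179.8, -0.1, -18.3]
force: [0.6, -0.2, 0.0]
opening: 0.0436
gripper_force: 0.0
clock: 7.48
tool_pos: [0.5007, 0.2277, 0.4023]
orientation: [-179.9, -0.1, -8.9]
force: [-0.3, 0.8, 1.0]
opening: 0.0439
gripper_force: 0.0
at [0.5007 0.2277 0.4023] rpy [-1.799e+02 -1.000e-01 -8.900e+00] units xyz [-0.011 -0.165  0.712] j6 36.2 spin -0.001
[ 4.48661825e+01  8.85391302e+00 -1.54828222e+01  1.59878723e-02
 -6.55100456e+01  3.62124517e+01]
```

```bash
python3 -m creep '[[[-0.011,-0.165,0,0,0.5],[0,0,0.15,0,0.5],[0,0,0.15,0,0.5],[0,0,0.15,0,0.5],[0,0,0,0,0.5],[0,0,0,0,0.5]]]';python3 -c "
from h import *
need([.504,.261,.26],-8.8)
s=snapshot('scene');cv2.imwrite('pics/b.png',cv2.resize(s['frame'][180:300,320:460][:,:,::-1],None,fx=5,fy=5,interpolation=2))"
```

```text
clock: 7.98
tool_pos: [0.5034, 0.2606, 0.3105]
orientation: [179.9, 0.1, -8.9]
force: [0.2, 0.0, 0.1]
opening: 0.0438
gripper_force: 0.0
at [0.5034 0.2606 0.3105] rpy [ 1.799e+02  1.000e-01 -8.900e+00] units xyz [ 0.003 -0.003  0.253] j6 34.0 spin -0.001
```

View pics/b.png

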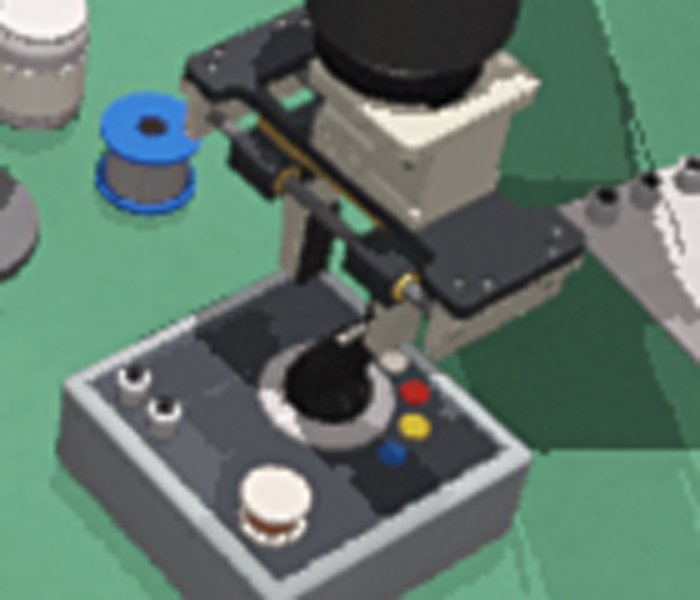

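The fingers straddle the selector's bar (pixel about 345,350 in the crop), with clearance on both sides. I'll descend and close.

```bash
python3 -m creep '[[[0,0,0.12,0,0.5],[0,0,0.1,0,0.5],[0,0,0.03,0,0.5],[0,0,0,0,0.5]]]';python3 -m creep '[[[0,0,0,0,0.1],[0,0,0,0,0.1],[0,0,0,0,0.1],[0,0,0,0,0.1],[0,0,0,0,0.1],[0,0,0,0,0.1]]]'
```

```text
clock: 8.37
tool_pos: [0.5036, 0.2608, 0.2612]
orientation: [180.0, -0.0, -8.8]
force: [0.0, 0.0, -0.4]
opening: 0.0437
gripper_force: 0.0
clock: 8.87
tool_pos: [0.5036, 0.2618, 0.2615]
orientation: [-179.8, -0.1, -8.8]
force: [-1.9, 3.9, 0.7]
opening: 0.014
gripper_force: 30.0
```

```bash
python3 -m creep '[[[0,0,0,0.06,0.1],[0,0,0,0.06,0.1],[0,0,0,0.06,0.1],[0,0,0,0.06,0.1],[0,0,0,0.06,0.1],[0,0,0,0.02,0.1],[0,0,0,0,0.1],[0,0,0,0,0.1]]]';python3 -m creep '[[[0,0,0,0,0.5],[0,0,0,0,0.5],[0,0,0,0,0.5],[0,0,0,0,0.5],[0,0,0,0,0.5]]]';python3 -m creep '[[[0,0,-0.1,0,0.5],[0,0,-0.2,0,0.5],[0,0,-0.2,0,0.5],[0,0,-0.2,0,0.5],[0,0,-0.2,0,0.5],[0,0,-0.2,0,0],[0,0,0,0,0],[0,0,0,0,0]]]';python3 -c "
from h import *
s=snapshot('scene');cv2.imwrite('pics/c.png',cv2.resize(s['frame'][180:300,320:460][:,:,::-1],None,fx=5,fy=5,interpolation=2))
need([.486,-.234,.48])"
```

```text
clock: 9.53
tool_pos: [0.5037, 0.2622, 0.2615]
orientation: [-179.8, 0.0, -37.6]
force: [-1.2, 5.2, 0.4]
opening: 0.0136
gripper_force: 30.0
clock: 9.95
tool_pos: [0.5033, 0.2605, 0.2606]
orientation: [180.0, -0.0, -37.6]
force: [-1.0, -0.5, -0.3]
opening: 0.0407
gripper_force: 0.0
clock: 10.62
tool_pos: [0.5034, 0.2606, 0.4836]
orientation: [-179.7, -0.0, -37.6]
force: [-0.0, 0.0, 0.1]
opening: 0.0292
gripper_force: 0.0
at [0.5031 0.2604 0.4813] rpy [-179.9    0.   -37.6] units xyz [1.441 2.011 0.003] j6 5.3 spin None
```

View pics/c.png

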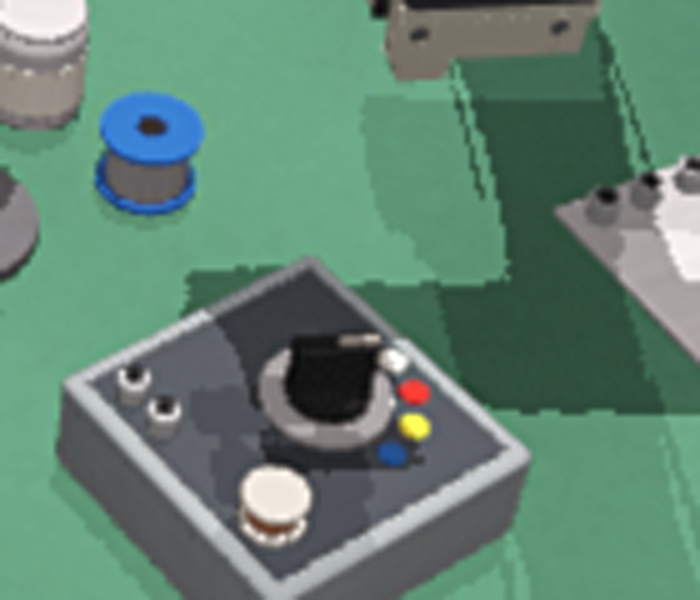

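The pointer line lies along the red-dot direction (bar 300,345→380,340; red dot 415,392 seen from the skirt centre 327,405). Next, the pedal.

```bash
python3 -m creep '[[[0.111,0.155,0,0,0],[0.111,0.155,0,0,0],[0.111,0.155,0,0,0],[0.111,0.155,0,0,0],[0.111,0.155,0,0,0],[0.111,0.155,0,0,0],[0.111,0.155,0,0,0],[0.111,0.155,0,0,0]]]';python3 -m creep '[[[0.111,0.155,0,0,0],[0.111,0.155,0,0,0],[0.111,0.155,0,0,0],[0.111,0.155,0,0,0],[0.111,0.155,0,0,0],[0,0,0,0,0],[0,0,0,0,0]]]';python3 -m creep '[[[0,0,0.2,0,0],[0,0,0.2,0,0],[0,0,0.2,0,0],[0,0,0.2,0,0],[0,0,0,0,0],[0,0,0,0,0]]]';python3 -c "
from h import *
s=snapshot('scene');cv2.imwrite('pics/d.png',cv2.resize(s['frame'][90:220,190:330][:,:,::-1],None,fx=4.5,fy=4.5,interpolation=2))
need([.486,-.234,.25])"
```

```text
clock: 11.33
tool_pos: [0.4919, -0.046, 0.4791]
orientation: [179.9, 0.1, -37.6]
force: [0.9, 0.9, -0.3]
opening: 0.0005
gripper_force: 0.0
clock: 11.92
tool_pos: [0.4856, -0.2366, 0.4783]
orientation: [179.9, 0.2, -37.8]
force: [-0.3, -0.2, 0.3]
opening: 0.0003
gripper_force: 0.0
clock: 12.42
tool_pos: [0.4858, -0.2338, 0.3192]
orientation: [179.8, 0.3, -37.5]
force: [0.3, 0.5, 1.4]
opening: 0.0004
gripper_force: 0.0
at [ 0.4869 -0.2342  0.3215] rpy [179.9   0.  -37.5] units xyz [-0.004  0.001  0.357] j6 57.3 spin None
```

View pics/d.png

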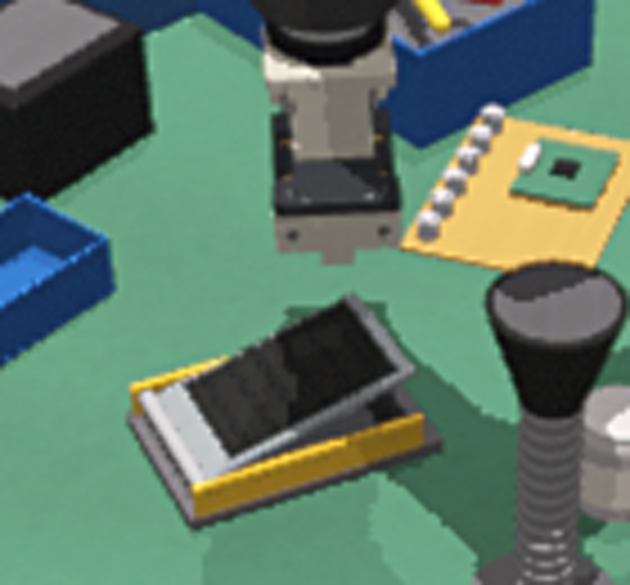

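```bash
python3 -m creep '[[[0,0,0.13,0,0],[0,0,0.13,0,0],[0,0,0.1,0,0],[0,0,0.05,0,0],[0,0,0.05,0,0],[0,0,0,0,0]]]';python3 -m creep '[[[0,0,0.03,0,0],[0,0,0.03,0,0],[0,0,0.02,0,0],[0,0,0,0,0],[0,0,0,0,0]]]'
```

```text
clock: 12.97
tool_pos: [0.4872, -0.2346, 0.2296]
orientation: [-180.0, -0.1, -37.5]
force: [-0.8, 0.9, 7.0]
opening: 0.0003
gripper_force: 3.0
clock: 13.38
tool_pos: [0.4866, -0.2346, 0.2149]
orientation: [-180.0, -0.1, -37.6]
force: [-5.3, 3.1, 9.5]
opening: 0.0003
gripper_force: 4.6
```

```bash
python3 -m creep '[[[0,0,0.015,0,0],[0,0,0,0,0],[0,0,0,0,0]]]';python3 -m creep '[[[0,0,0.015,0,0],[0,0,0,0,0],[0,0,0,0,0]]]'
```

```text
clock: 13.63
tool_pos: [0.4865, -0.2346, 0.2121]
orientation: [-180.0, -0.1, -37.6]
force: [-5.5, 2.7, 10.0]
opening: 0.0001
gripper_force: 5.0
clock: 13.88
tool_pos: [0.4865, -0.2346, 0.2107]
orientation: [-180.0, -0.1, -37.5]
force: [-11.1, 6.1, 25.9]
opening: 0.0003
gripper_force: 12.9
```

```bash
python3 -m creep '[[[0,0,0.005,0,0],[0,0,0,0,0],[0,0,0,0,0],[0,0,0,0,0],[0,0,0,0,0],[0,0,0,0,0],[0,0,0,0,0]]]'; python3 -c "
from h import *
s=snapshot('scene');cv2.imwrite('pics/e.png',cv2.resize(s['frame'][90:220,190:330][:,:,::-1],None,fx=4.5,fy=4.5,interpolation=2))"
```

```text
clock: 14.47
tool_pos: [0.4864, -0.2346, 0.2105]
orientation: [-180.0, -0.1, -37.5]
force: [-14.3, 9.0, 34.8]
opening: 0.0005
gripper_force: 17.7
```

View pics/e.png

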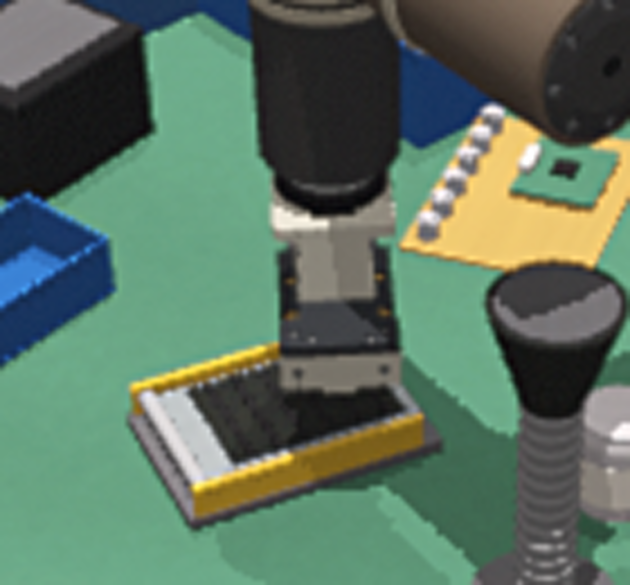

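The plate is flat on its stop (level with the cheeks at about 300,420) and has been held for about 0.6 s. Now lift and go back.

```bash
python3 -m creep '[[[0,0,-0.05,0,0],[0,0,-0.1,0,0],[0,0,-0.2,0,0],[0,0,-0.2,0,0],[0,0,-0.2,0,0],[0,0,-0.2,0,0],[0,0,-0.2,0,0],[0,0,-0.2,0,0]]]';python3 -m creep '[[[-0.111,-0.155,0,0,0],[-0.111,-0.155,0,0,0],[-0.111,-0.155,0,0,0],[-0.111,-0.155,0,0,0],[-0.111,-0.155,0,0,0],[-0.111,-0.155,0,0,0],[-0.111,-0.155,0,0,0],[-0.111,-0.155,0,0,0]]]';python3 -m creep '[[[-0.111,-0.155,0,0,0.5],[-0.111,-0.155,0,0,0.5],[-0.111,-0.155,0,0,0.5],[-0.111,-0.155,0,0,0.5],[0,0,0,0,0.5],[0,0,0,0,0.5],[0,0,0,0,0.5]]]';python3 -c "
from h import *
need([.5037,.261,.2605],-37.4)
s=snapshot('scene')
print(nets.landmark_of(s,'pedal_press')[:1],proj(s,[.486,-.234,.065]))"
```

```text
clock: 15.18
tool_pos: [0.4854, -0.2346, 0.4807]
orientation: [-179.9, -0.2, -37.6]
force: [1.2, 0.3, -0.5]
opening: 0.0006
gripper_force: 0.0
clock: 15.85
tool_pos: [0.4961, 0.0719, 0.4785]
orientation: [-179.8, -0.1, -37.6]
force: [0.6, -0.6, -0.5]
opening: 0.0004
gripper_force: 0.0
clock: 16.43
tool_pos: [0.5017, 0.2227, 0.4772]
orientation: [-179.9, -0.0, -37.5]
force: [-0.1, -0.8, -0.7]
opening: 0.0409
gripper_force: 0.0
at [0.5017 0.2227 0.4772] rpy [-179.9   -0.   -37.5] units xyz [-0.11  -0.156  1.084] j6 8.1 spin -0.001
[{'uv': [266.7, 167.7], 'confidence': 0.68}] [[265.01772994 166.33511492]]
```

The pedal is back up. Move over the selector, descend, grip and turn back.

```bash
python3 -m creep '[[[-0.11,-0.156,0,0,0.5],[0,0,0.2,0,0.5],[0,0,0.2,0,0.5],[0,0,0.2,0,0.5],[0,0,0.2,0,0.5],[0,0,0,0,0.5],[0,0,0,0,0.5]]]';python3 -c "
from h import *
need([.5037,.261,.2605],-37.4)"
```

```text
clock: 17.12
tool_pos: [0.5037, 0.2596, 0.3153]
orientation: [179.8, -0.0, -37.6]
force: [0.7, 0.1, 0.9]
opening: 0.0438
gripper_force: 0.0
at [0.5037 0.2596 0.3153] rpy [179.8  -0.  -37.6] units xyz [-0.004 -0.007  0.274] j6 5.3 spin -0.003
```

```bash
python3 -m creep '[[[-0.005,-0.01,0.12,0,0.5],[0,0,0.1,0,0.5],[0,0,0.05,0,0.5],[0,0,0,0,0.5]]]';python3 -m creep '[[[0,0,0,0,0.1],[0,0,0,0,0.1],[0,0,0,0,0.1],[0,0,0,0,0.1],[0,0,0,0,0.1],[0,0,0,0,0.1]]]'
```

```text
clock: 17.45
tool_pos: [0.5044, 0.2628, 0.2623]
orientation: [-180.0, -0.0, -37.6]
force: [-0.4, -0.2, -0.8]
opening: 0.0437
gripper_force: 0.0
clock: 17.95
tool_pos: [0.5041, 0.263, 0.2624]
orientation: [-180.0, -0.0, -37.6]
force: [-2.6, -1.5, 5.3]
opening: 0.014
gripper_force: 30.0
```

```bash
python3 -m creep '[[[0,0,0,-0.06,0.1],[0,0,0,-0.06,0.1],[0,0,0,-0.06,0.1],[0,0,0,-0.06,0.1],[0,0,0,-0.06,0.1],[0,0,0,-0.02,0.1],[0,0,0,0,0.1],[0,0,0,0,0.1]]]';python3 -m creep '[[[0,0,0,0,0.5],[0,0,0,0,0.5],[0,0,0,0,0.5],[0,0,0,0,0.5],[0,0,0,0,0.5]]]';python3 -m creep '[[[0,0,-0.1,0,0.5],[0,0,-0.2,0,0.5],[0,0,-0.2,0,0.5],[0,0,-0.2,0,0.5],[0,0,-0.2,0,0.5],[0,0,-0.2,0,0.5],[0,0,0,0,0.5],[0,0,0,0,0.5]]]';python3 -c "
from h import *
s=snapshot('scene');cv2.imwrite('pics/f.png',cv2.resize(s['frame'][90:380,160:460][:,:,::-1],None,fx=2,fy=2,interpolation=2))
print(nets.landmark_of(s,'selector_pointer')[:1])"
```

```text
clock: 18.62
tool_pos: [0.5039, 0.2626, 0.2624]
orientation: [180.0, 0.0, -8.8]
force: [-2.5, -2.6, 6.2]
opening: 0.0137
gripper_force: 30.0
clock: 19.03
tool_pos: [0.504, 0.263, 0.2615]
orientation: [180.0, 0.0, -8.8]
force: [0.8, -0.3, -0.1]
opening: 0.0405
gripper_force: 0.0
clock: 19.7
tool_pos: [0.5042, 0.263, 0.4847]
orientation: [-179.7, -0.2, -8.8]
force: [-0.1, 0.6, -0.0]
opening: 0.0435
gripper_force: 0.0
[{'uv': [394.1, 246.4], 'confidence': 0.59}]
```

View pics/f.png

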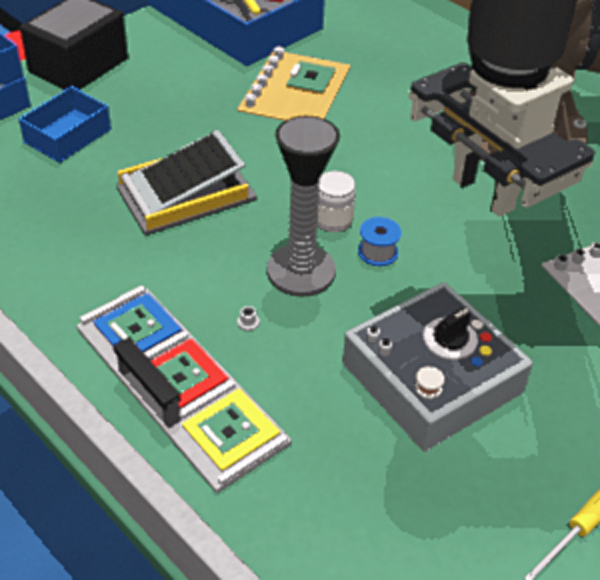

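The selector points at the white dot (about 470,318), the pedal is up (about 190,170), and everything else is where it was. Handing in.

```bash
python3 -c "
from plant import workorder
print(workorder.close_job())"
```

```text
the job is handed in; nothing more can be done
None
```

The job is handed in: the red board in the middle bay was tested with the selector on red, the pedal held on its stop for about 0.6 s and released, and the selector turned back to off; the last picture showed nothing else moved.

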